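Shut off the red air line in the bench air box

ROBOT

A 6-joint arm with a two-finger parallel gripper is mounted at the origin on the work surface. World frame = base frame: x ahead of the robot, y to its left, z up, the work surface at z = 0. Lengths are in mm, angles in rad, forces in N, time in s.
With the tool pointing down it reaches from about 300 to 775 mm from the base axis. Payload 14.6 kg.
Tool frame: the origin (TCP) lies between the finger pads; the fingertips stand 8 mm ahead of it and the grasp point (between the pads) lies 11 mm behind it; z points along the fingers, y is the direction in which the jaws open and shut (so a half turn about z gives the same grasp; the last joint's range is limited). The gripper opens to 94 mm and grips with 3 to 60 N. Pads are 16 mm wide; open, the fingers measure 119 mm over their backs; the gripper's body (75 mm by 177 mm) begins 78 mm behind the grasp point.
Start: joints at [-1.384, 0.3, 1.521, -0, 1.321, -0.067], TCP at [138.09, -532.373, 213.446] pointing down, gripper open.
Joint ranges: [-3.03, 3.03], [-0.79, 2.21], [0.23, 2.52], [-1.04, 4.18], [0, 3.07], [-2.55, 2.55]. Speed limits (rad/s): [2.22, 2.22, 2.57, 3.14, 3.14, 3.14].

INTERFACE

Orientations are given as [roll, pitch, yaw] about the fixed x, y, z axes, in that order (R = Rz(yaw) Ry(pitch) Rx(roll)).
In Python, from cell import manip gives the robot as it stands. The module is installed in compiled form; this text tells all that it offers.
- The arm moves only by the tool send_rows, never from a script. Its argument "series" is a list that holds one entry, the list of rows, each a list of 5 numbers: the opening, from 0 (shut) to 1 (fully open), then the shift along the tool's x, y, z in mm, then the turn about the tool's z in degrees. In form: [[[gripper, dx, dy, dz, roll], ...]]. A call has 1 to 10 rows; each row is the pose to reach, as a shift and turn from the pose commanded when the call began, along the tool's axes at that moment; what a row does not reach only later rows make up. A row lasts 1/10 s, in which the tool goes at most 50 mm and 8.59 degrees, less where a joint would pass 70% of its speed; a pose out of reach is approached as far as the arm can. A call with a gripper value outside its range is refused whole. The fingers move at their own pace and stop on an object; "newtons" is the grip in N (left out, the last holds). Time passes only in rows, so rows that repeat a pose let the fingers close. It gives the time, the measured TCP pose, the force and the opening at its end, in the units of the state.
- manip.read_state(): the state, without advancing time (a new reading comes with each control period).
- manip.camera(name): name is "side" or "top"; returns a dict with "img" (400x640x3 uint8, red, green, blue), "vfov" (degrees; the focal length in pixels is half the picture's height over the tangent of half this angle, whatever the lens; pixels are square), "cx", "cy" (the principal point, pixels), "dist" ([k1, k2, p1, p2, k3] as OpenCV has them; the pictures are not rectified), "pose" (4x4, takes a point from camera to world coordinates). Camera axes: x right, y down, z forward; pixel columns grow to the right and rows downward; lengths in mm; the calibration is good to about 2 mm. A picture is of the moment at which its call begins. There is no depth.
- manip.sign_off(): hands the job in, once; it reports no verdict.
Trained networks look in a picture, given as the dict that the camera call returned (one of the last four; its "shot" number tells which), for a name from the list of things; names that differ only in an ending like _2 or _b are one class to them, and where a whole thing is asked for, a point or a joint stands for the part that bears it (a point fixed in the world has none). Each returns a list of dicts, best first, with "conf" (0 to 1); they miss things now and then, are a little off and sometimes report something else, mostly with a low value. They report only what shows in the picture. A call takes as long as a camera call.
- manip.find_in(target, picture): "rect" ([left, top, width, height] in pixels, round what is visible of it).
- manip.silhouettes(target, picture): "pixels" (400x640 bool, what is visible of it) and "rect" ([left, top, width, height] in pixels, round what is visible of it).
The state is a dict: "clock": time; "joints": joint angles; "qd": joint speeds; "effort": joint torques, N m; "eef_pos": TCP position; "eef_rot": TCP orientation; "wrist_force": force on the tool from outside, world axes, zero at the start; "moment": the same for the moment, N m; "finger_gap": finger opening in mm.
Only numpy, scipy, OpenCV 4.12 (cv2) and the standard library are available. Lean on these libraries where they do the work, as an engineer would, in place of code of your own. Each camera call takes 0.05 s, during which the arm holds its last target. There are 200 camera calls.

TASK

Shut off the red-marked compressed-air line in the wooden air box on the bench. Push the green cover along its guides, away from the pipe with the red collars, until it is fully up against the end stop, then push the red lever underneath clockwise, round to its stop, so that it lies fully shut across its pipe. Only push: do not lift or tip the cover, and leave the blue lever and the loose things on the bench as they are.

Things in the scene. Friction and masses are not known exactly. Their poses are not given: they have to be found in the camera images.
- air_box: Fixed plywood box 190 (x) by 528 (y) by 80 high, yaw within 0.25 rad, origin at the centre of its underside on the bench. Its top has a central opening 130 (x) by 230 (y) over two valves; the rest is flat deck at 80. On top, 12 high: guide strips along y, inner faces at x = -83 and +83, and end stops, inner faces at y = -254 and +254.
- cover: Loose green plate 160 (x) by 244 (y) by 8, about 0.5 kg, origin at the centre of its underside, flat on the box top (80 above the bench) between the guides (3 play each side). Starts within 10 of the box's middle, hiding both levers; slides along the box's y either way, 132 from the middle to an end stop, with a few newtons of friction.
- cover_rib (a point): Centre of the wooden rib that stands across the middle of the cover, to be pushed on its side: 110 along the cover's x, 14 thick along y, 25 high; it rises from 88 to 113 above the bench.
- red_valve: Fixed brass valve on a pipe along its x through the box; red collars, 34 diameter, on the pipe outside the box at both ends, in view from the start. It is at box x = 20, y = +45 or -55; the blue valve has the other place. Origin on the lever's turning axis at bench height, axes parallel to the box's. Below the lever the pipe's top is at 34, the ball body's at 39.
- red_handle (a joint): Angle of the red lever, rad: 0 = fully open, lever lying along the pipe and pointing along -x of the valve; it grows clockwise seen from above; 1.571 = fully shut, at the stop, lever pointing along +y of the valve. Starts between 0 and 0.4. Stays where it is left, friction 0.12 N m.
- red_tip (a point): Free end of the red lever, at mid-height (53 above the bench), 52 from the turning axis. The lever is a straight bar 14 wide, from 42 to 64 above the bench.
- blue_valve: The other valve, the same in all but colour (blue collars and lever), at the other place. Origin on its lever's turning axis, at bench height.
- blue_tip (a point): Free end of the blue lever, at mid-height (53 above the bench), 52 from its axis; it points roughly along -x of the box (open). Not to be moved.
- wood_tube: Loose square wooden box section lying on the bench beyond the box, 120 long by 45 by 45, origin at the centre of its underside. Bystander.
- glue: Loose upright white glue bottle, 52 diameter, 120 high, on the bench beyond the box, origin at the centre of its underside. Bystander.
- screwdriver: Loose screwdriver with yellow handle lying on the bench beside the box end on its +y side, origin under its middle. Bystander.

How it is judged (in metres and radians):
On the way, in this order (a step that is already met when the one before it is completed fails the run):
1. the cover is slid away from the red valve, to within 12 mm of the end stop ((y of cover in the frame of red_valve above 0.175 m or y of cover in the frame of red_valve below -0.165 m)), for 0.2 s.
2. the red lever is pushed shut, within 0.12 rad of its stop (value of joint red_handle above 1.45 rad), for 0.2 s.
At the end, for the whole second after the job is handed in: The red lever is within 0.12 rad of shut; the cover lies flat on the box between its guides, at rest, within 17 mm of the end stop on the side away from the red valve; the blue lever's end is within 12 mm of where it was ((y of cover in the frame of red_valve above 0.17 m or y of cover in the frame of red_valve below -0.16 m) and value of joint red_handle above 1.45 rad and distance of blue_tip from where it was at the start of the episode below 0.012 m and z of cover in the frame of air_box between 0.074 and 0.086 m and angle between cover's own z axis and vertical below 0.05 rad and linear speed of cover below 0.02 m/s); the robot touches nothing.
It fails at once if the cover is lifted more than 12 mm or tipped more than 0.15 rad (z of cover in the frame of air_box above 0.092 m or angle between cover's own z axis and vertical above 0.15 rad).
It fails at once if the blue lever's end is moved more than 12 mm (distance of blue_tip from where it was at the start of the episode above 0.012 m).
It fails at once if a loose thing on the bench is moved more than 30 mm (distance of any of wood_tube, glue, screwdriver from where it was at the start of the episode above 0.03 m).
It also fails if it takes over 45 s, if anything falls off the work surface, if the arm or the gripper's body presses on something with over 40 N, if the wrist force passes 120 N, or if a joint passes its speed limit or range.

## Working session

There is one attempt and no reset: what is moved stays moved. The work goes in short steps, Python scripts to look and compute and a tool call to move; the robot and the scene stay as the last step left them, time stands still between calls to the robot, and variables do not carry over. Pictures are saved under pics/ and viewed, about 8 in all and at most 12, crops included, and the job is handed in when it is done.

Besides the shell and the picture viewer there is one more tool, called after "Emit:" as a command line: name --argument value ..., lists and objects as JSON in quotes. send_rows: Moves the arm, as the interface text tells. Its arguments: {"type":"object","properties":{"series":{"type":"array"},"newtons":{"type":"number"}},"required":["series"]}

```bash
mkdir -p pics
cat > h.py <<'E'
import numpy as np, cv2
from cell import manip
def K(c):
    f=200/np.tan(np.radians(c["vfov"])/2); return np.array([[f,0,c["cx"]],[0,f,c["cy"]],[0,0,1.]])
def ray(c,px):
    u=cv2.undistortPoints(np.array([[px]],float),K(c),np.array(c["dist"],float)).ravel()
    T=np.array(c["pose"]); return T[:3,3],T[:3,:3]@np.array([u[0],u[1],1.])
def at_z(c,px,z):
    o,d=ray(c,px); return o+d*(z-o[2])/d[2]
def proj(c,P):
    T=np.linalg.inv(np.array(c["pose"])); r=cv2.Rodrigues(T[:3,:3])[0]
    return cv2.projectPoints(np.array(P,float).reshape(-1,1,3),r,T[:3,3],K(c),np.array(c["dist"],float))[0].reshape(-1,2)
def tri(obs):
    A=np.zeros((3,3));b=np.zeros(3)
    for c,p in obs:
        o,d=ray(c,p);d=d/np.linalg.norm(d);M=np.eye(3)-np.outer(d,d);A+=M;b+=M@o
    return np.linalg.solve(A,b)
def save(c,n): cv2.imwrite("pics/"+n,c["img"][:,:,::-1])
E
python3 - <<'E'
from h import *
np.set_printoptions(precision=1,suppress=True)
for n in("top","side"):
    c=manip.camera(n);save(c,n+"0.png");print(n,np.array(c["pose"])[:3,3],c["vfov"])
    for t in["air_box","cover","cover_rib","red_valve","blue_valve","wood_tube","glue","screwdriver"]:
        for s in manip.silhouettes(t,c)[:2]:
            m=s["pixels"];ys,xs=np.nonzero(m);print(t,round(s["conf"],2),s["rect"],xs.mean(),ys.mean(),len(xs))
s=manip.read_state();print(s["eef_pos"],s["eef_rot"],s["clock"])
E
```

```text
top [ 446.4  106.7 1007.4] 46.862431835764305
air_box 0.89 [219.5, 186.4, 278.0, 164.5] 351.97437211686315 267.87903639159407 15608
cover 0.61 [294.1, 212.1, 140.6, 108.6] 360.7622933884297 264.8503099173554 9680
cover_rib 0.93 [292.4, 207.6, 139.1, 111.0] 360.99612363562176 264.6418443333673 9803
red_valve 0.82 [314.6, 210.8, 43.3, 129.6] 338.68695652173915 284.7413043478261 460
red_valve 0.2 [219.9, 186.1, 275.4, 167.0] 351.7187318770539 267.82118693214767 15519
blue_valve 0.61 [356.3, 199.6, 49.3, 125.0] 383.98048780487807 271.7829268292683 410
wood_tube 0.89 [228.4, 199.9, 57.9, 39.8] 259.64563462949377 219.14820249449744 1363
glue 0.62 [390.4, 170.9, 28.9, 28.8] 405.0629685157421 183.91004497751123 667
glue 0.19 [291.0, 207.6, 139.4, 111.3] 360.7041641398828 264.63300990499295 9894
screwdriver 0.83 [210.6, 267.2, 13.5, 69.6] 215.84102564102565 309.95042735042733 585
side [386.1 773.  712.1] 47.76690066473869
air_box 0.74 [316.8, 130.1, 110.9, 202.2] 377.9522422384055 249.1344576466079 13045
cover 0.59 [341.1, 159.0, 79.8, 81.0] 382.15232477446216 200.8036086051353 5764
cover_rib 0.76 [338.4, 162.3, 82.2, 79.5] 382.14093728463126 200.644727773949 5804
cover_rib 0.43 [292.4, 322.1, 109.1, 33.8] 363.4685251798561 340.91726618705036 1112
red_valve 0.6 [317.8, 217.1, 122.9, 30.3] 377.76335877862596 232.40712468193385 393
blue_valve 0.89 [324.6, 194.4, 119.1, 18.0] 388.2450980392157 203.28758169934642 306
wood_tube 0.66 [277.6, 237.8, 35.8, 61.7] 294.4345047923323 268.3801916932907 1565
glue 0.69 [313.7, 136.0, 23.3, 48.0] 327.0858310626703 163.17711171662125 734
screwdriver 0.65 [287.9, 320.4, 114.1, 36.3] 362.728813559322 340.5156110615522 1121
[ 138.1 -532.4  213.4] [-3.1 -0.   0.3] 0.9
```

Run:
```python
from h import *
a=cv2.imread("pics/top0.png")[140:380,180:520];b=cv2.imread("pics/side0.png")[110:370,250:480]
a=cv2.resize(a,None,fx=2.3,fy=2.3,interpolation=cv2.INTER_CUBIC);b=cv2.resize(b,None,fx=2.3,fy=2.3,interpolation=cv2.INTER_CUBIC)
cv2.imwrite("pics/a.png",a);cv2.imwrite("pics/b.png",b)
```

```text
(no output)
```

View pics/a.png

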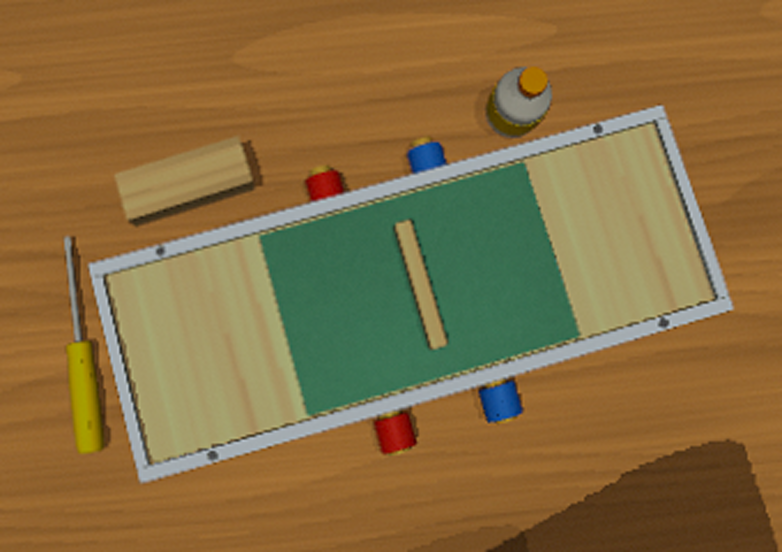

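View pics/b.png

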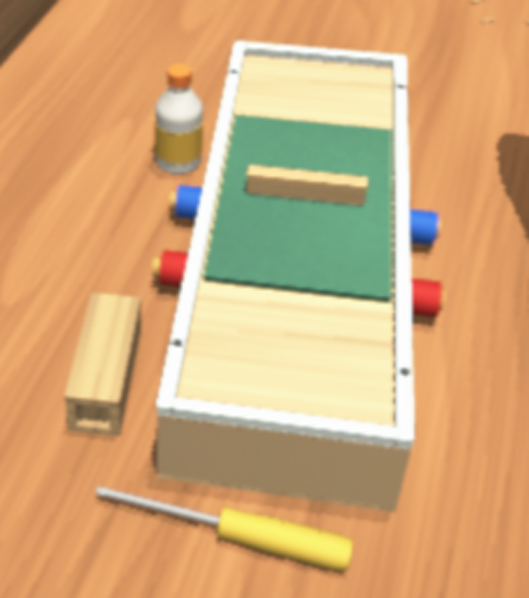

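Top view: the red collars are on the left, the +y side (crop 325,184 and 396,432). Blue is on the right, so the cover must go toward -y. The side view agrees. Next I fit the box pose from the rim corners in both views.

```bash
cat > fit.py <<'E'
from h import *
from scipy.optimize import least_squares
np.set_printoptions(precision=1,suppress=True)
ct=manip.camera("top");cs=manip.camera("side")
L=np.array([[95,264,92],[95,-264,92],[-95,-264,92],[-95,264,92]],float)
pt=np.array([[89,264],[664,106],[732,310],[142,481]])/2.3+[180,140]
ps=np.array([[160,408],[236,42],[407,55],[413,438]])/2.3+[250,110]
print("tri",[tri([(ct,a),(cs,b)]) for a,b in zip(pt,ps)])
def W(p,X):
    c,s=np.cos(p[2]),np.sin(p[2]);return np.c_[p[0]+c*X[:,0]-s*X[:,1],p[1]+s*X[:,0]+c*X[:,1],X[:,2]]
f=lambda p:np.r_[(proj(ct,W(p,L))-pt).ravel(),(proj(cs,W(p,L))-ps).ravel()]
r=least_squares(f,[450,50,.2],x_scale=[100,100,.1]);p=r.x;print("box",p[:2],"yaw %.4f"%p[2]);print(r.fun.reshape(-1,2))
def box(P):
    c,s=np.cos(p[2]),np.sin(p[2]);d=np.array(P)[:2]-p[:2];return np.array([c*d[0]+s*d[1],-s*d[0]+c*d[1],P[2]])
E
python3 - <<'E'
from fit import *
for n,a,z in[("rib topL",(404,222),113),("rib top end",(438,347),113),("cov",(262,236),88),("cov",(527,163),88),("cov",(580,336),88),("cov",(307,416),88),("red",(325,184),34),("red",(396,432),34),("blue",(427,157),34),("blue",(501,400),34)]:
    print(n,box(at_z(ct,np.array(a)/2.3+[180,140],z)))
for q in [(0,0),(0,-132),(20,45),(0,-200),(-20,20),(20,100)]: print(q,W(p,np.array([[*q,100.]])))
s=manip.read_state();print(s["eef_pos"],s["eef_rot"])
E
```

```text
tri [array([557.1, 304. ,  87.6]), array([ 652. , -217.5,   87.7]), array([ 464.8, -246.7,   92.8]), array([372.3, 269. ,  90.7])]
box [511.2  27.7] yaw 0.1784
[[-0.7 -0.4]
 [-0.6 -0.8]
 [ 0.9 -0.4]
 [-1.   0.6]
 [-0.8 -1.6]
 [ 0.5 -0.8]
 [ 0.5 -0.1]
 [ 1.2  0.6]]
rib topL [ 53.5  -7.5 113. ]
rib top end [-54.7  -5.1 113. ]
cov [ 77.9 112.4  88. ]
cov [  77.4 -130.2   88. ]
cov [ -79.5 -128.2   88. ]
cov [-80.  115.3  88. ]
red [116.7  44.7  34. ]
red [-116.8   44.1   34. ]
blue [115.6 -54.2  34. ]
blue [-115.7  -54.5   34. ]
(0, 0) [[511.2  27.7 100. ]]
(0, -132) [[ 534.6 -102.2  100. ]]
(20, 45) [[522.9  75.5 100. ]]
(0, -200) [[ 546.7 -169.1  100. ]]
(-20, 20) [[488.   43.8 100. ]]
(20, 100) [[513.2 129.7 100. ]]
[ 138.1 -532.4  213.5] [-3.1  0.   0.3]
```

```bash
cat > mv.py <<'E'
from h import *
from scipy.spatial.transform import Rotation as R
p=np.array([511.2,27.7,.1784]);np.set_printoptions(precision=1,suppress=True)
def W(x,y,z):
    c,s=np.cos(p[2]),np.sin(p[2]);return np.array([p[0]+c*x-s*y,p[1]+s*x+c*y,z])
def rel(x,y,z):
    s=manip.read_state();return R.from_euler("xyz",s["eef_rot"]).inv().apply(W(x,y,z)-s["eef_pos"])
def inbox():
    s=manip.read_state();c,n=np.cos(p[2]),np.sin(p[2]);d=np.array(s["eef_pos"])-[p[0],p[1],0]
    return np.array([c*d[0]+n*d[1],-n*d[0]+c*d[1],d[2]])
E
python3 -c "
from mv import *
s=manip.read_state();print(s['eef_rot'],rel(0,30,200),'turn deg about tool z:',np.degrees(s['eef_rot'][2]-p[2]))"
```

```text
[-3.1  0.   0.3] [ 504.1 -478.3   13.5] turn deg about tool z: 4.3230668912983425
```

Emit:
send_rows --series '[[[0, 36, -34, 1, 0.4], [0, 72, -68, 2, 0.8], [0, 108, -102, 3, 1.2], [0, 144, -136, 4, 1.7], [0, 180, -170, 5, 2.1], [0, 216, -204, 6, 2.6], [0, 252, -239, 7, 3], [0, 288, -273, 8, 3.4], [0, 324, -307, 9, 3.9], [0, 360, -341, 10, 4.3]]]'

```text
clock: 2.0
eef_pos: [401.7, -110.0, 203.8]
eef_rot: [3.141, -0.001, 0.178]
wrist_force: [1.2, -0.4, 0.4]
finger_gap: 17.2
```

```bash
python3 -c "
from mv import *
s=manip.read_state();print(s['eef_rot'],inbox(),rel(0,30,200),s['wrist_force'],s['finger_gap'])"
```

```text
[ 3.1 -0.   0.2] [-132.2 -116.   203.8] [ 132.2 -146.1    3.8] [ 1.2 -0.4  0.4] 17.2352047276402
```

Emit:
send_rows --series '[[[0, 33, -37, 1, 0], [0, 66, -74, 2, 0], [0, 99, -110, 3, 0], [0, 132, -146, 4, 0], [0, 132, -146, 4, 0], [0, 132, -146, 30, 0], [0, 132, -146, 60, 0], [0, 132, -146, 60, 0]]]'

```text
clock: 2.8
eef_pos: [503.0, 54.8, 140.5]
eef_rot: [-3.141, 0.006, 0.179]
wrist_force: [0.1, -0.3, 1.0]
finger_gap: 0.4
```

Run:
```python
from mv import *
s=manip.read_state();print(inbox(),rel(0,30,104),s['wrist_force'],s['finger_gap'])
c=manip.camera("side");b=c["img"][110:340,280:480,::-1];cv2.imwrite("pics/c.png",cv2.resize(b,None,fx=2.5,fy=2.5,interpolation=cv2.INTER_CUBIC))
```

```text
[ -3.2  28.1 140.5] [ 3.4 -1.8 36.4] [ 0.1 -0.3  1. ] 0.36117406472448493
```

View pics/c.png

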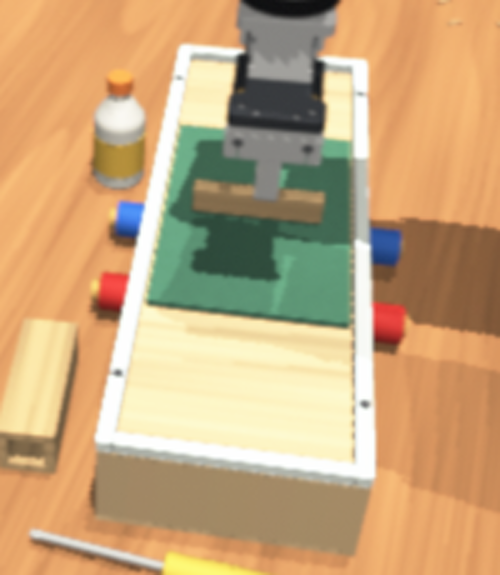

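The fingers (tip at 267,195) stand just on the +y side of the rib, over its middle. I lower them and begin the push.

Emit:
send_rows --series '[[[0, 3, 0, 18, 0], [0, 3, 0, 36, 0], [0, 3, 5, 36, 0], [0, 3, 11, 36, 0], [0, 3, 16, 36, 0], [0, 3, 22, 36, 0], [0, 3, 30, 36, 0], [0, 3, 40, 36, 0], [0, 3, 50, 36, 0], [0, 3, 60, 36, 0]]]'

```text
clock: 3.85
eef_pos: [518.7, -4.1, 107.6]
eef_rot: [-3.142, -0.0, 0.179]
wrist_force: [-1.2, 4.3, 3.5]
finger_gap: 0.7
```

Run:
```python
from mv import *
s=manip.read_state();print(inbox(),rel(0,-112.5,104),s['wrist_force'])
```

```text
[  1.7 -32.7 107.6] [-1.7 79.8  3.6] [-1.2  4.3  3.5]
```

Emit:
send_rows --series '[[[0, -1, 10, 0, 0], [0, -1, 20, 0, 0], [0, -1, 30, 0, 0], [0, -1, 40, 0, 0], [0, -1, 50, 0, 0], [0, -1, 60, 0, 0], [0, -1, 66, 0, 0], [0, -1, 70, 0, 0], [0, -1, 73, 0, 0], [0, -1, 75, 0, 0]]]'

```text
clock: 4.85
eef_pos: [530.8, -77.4, 107.4]
eef_rot: [-3.142, 0.0, 0.179]
wrist_force: [-0.2, 3.7, 2.4]
finger_gap: 0.8
```

Emit:
send_rows --series '[[[0, 0, 1, 0, 0], [0, 0, 2, 0, 0], [0, 0, 3, 0, 0], [0, 0, 4, 0, 0]]]'

```text
clock: 5.25
eef_pos: [531.5, -81.2, 107.4]
eef_rot: [3.142, 0.0, 0.179]
wrist_force: [-0.9, 2.1, 2.0]
finger_gap: 0.6
```

Run:
```python
from mv import *
s=manip.read_state();print(inbox(),s['wrist_force'])
```

```text
[   0.7 -110.7  107.4] [-0.9  2.1  2. ]
```

No contact with the stop yet, so I carry on in 1 mm steps.

Emit:
send_rows --series '[[[0, 0, 1, 0, 0], [0, 0, 2, 0, 0], [0, 0, 3, 0, 0], [0, 0, 4, 0, 0], [0, 0, 4, 0, 0]]]'

```text
clock: 5.75
eef_pos: [531.6, -82.9, 107.4]
eef_rot: [-3.137, 0.001, 0.179]
wrist_force: [-6.2, 21.4, 8.5]
finger_gap: 0.3
```

At the stop: 21 N at box y about -112, as predicted. I back off and move up and clear to look at the lever.

Emit:
send_rows --series '[[[0, 0, -5, 0, 0], [0, 0, -10, 0, 0], [0, 0, -20, -30, 0], [0, -40, -30, -70, 0], [0, -80, -30, -100, 0], [0, -120, -30, -100, 0], [0, -160, -30, -100, 0], [0, -190, -30, -100, 0], [0, -190, -30, -100, 0]]]'

```text
clock: 6.65
eef_pos: [337.9, -89.9, 207.8]
eef_rot: [3.14, -0.001, 0.177]
wrist_force: [-0.1, -0.4, 0.2]
finger_gap: 0.4
```

Run:
```python
from fit import *
for n,c,z in(("top",ct,1),("side",cs,1)):
    save(c,n+"1.png")
    for t in["cover","red_handle","red_tip","blue_tip"]:
        for s in manip.silhouettes(t,c)[:1]: print(n,t,round(s["conf"],2),s["rect"])
    q=proj(c,W(p,np.array([[20,45,64.],[-32,45,64],[20,97,64]])));print(q)
import mv;print(mv.inbox())
a=ct["img"][190:340,250:450,::-1];b=cs["img"][130:280,310:480,::-1]
f=lambda i:cv2.resize(i,None,fx=3.6,fy=3.6,interpolation=cv2.INTER_CUBIC)
cv2.imwrite("pics/d.png",f(a));cv2.imwrite("pics/e.png",f(b))
```

```text
tri [array([557.1, 304. ,  87.6]), array([ 652. , -217.5,   87.7]), array([ 464.8, -246.7,   92.8]), array([372.3, 269. ,  90.7])]
box [511.2  27.7] yaw 0.1784
[[-0.7 -0.4]
 [-0.6 -0.8]
 [ 0.9 -0.4]
 [-1.   0.6]
 [-0.8 -1.6]
 [ 0.5 -0.8]
 [ 0.5 -0.1]
 [ 1.2  0.6]]
top cover 0.58 [350.3, 197.5, 141.8, 106.3]
top red_handle 0.54 [327.0, 258.8, 11.1, 31.3]
top red_tip 0.81 [330.8, 255.6, 8.0, 30.7]
[[333.9 262.5]
 [340.9 287.3]
 [309.3 269.4]]
side cover 0.72 [345.8, 126.4, 78.2, 71.1]
side red_handle 0.88 [364.6, 215.3, 30.5, 18.2]
side red_tip 0.74 [363.7, 216.0, 31.4, 15.7]
side blue_tip 0.44 [369.3, 195.0, 24.5, 6.8]
[[371.4 217.9]
 [396.2 220.8]
 [369.3 235.1]]
[-189.1  -84.8  207.3]
```

View pics/d.png

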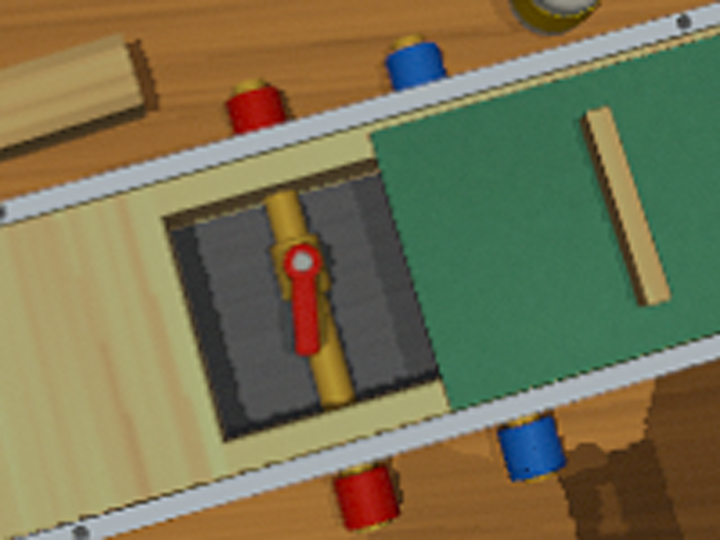

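View pics/e.png

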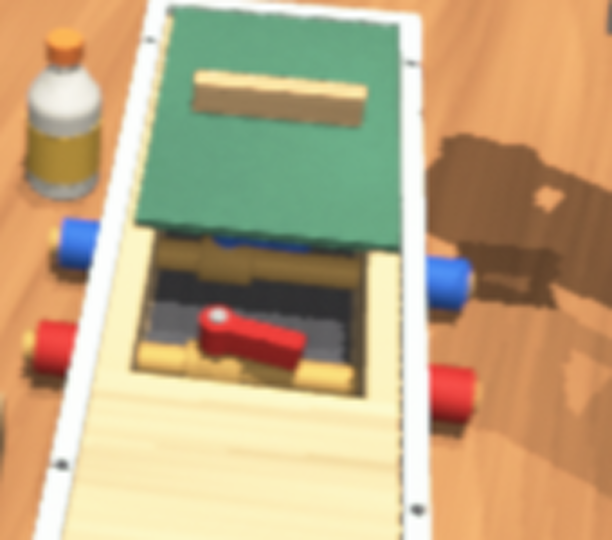

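The cover lies against the end stop. The red lever pivot (top crop 302,262) matches the prediction, and the lever points -x at about 0.25 rad. The free space on its -y side is clear.

Emit:
send_rows --series '[[[0, 43, -26, 0, 0], [0, 86, -52, 0, 0], [0, 130, -78, 0, 0], [0, 173, -103, 0, 0], [0, 173, -103, 20, 0], [0, 173, -103, 50, 0], [0, 173, -103, 80, 0], [0, 173, -103, 80, 0]]]'

```text
clock: 7.95
eef_pos: [490.2, 42.9, 124.1]
eef_rot: [-3.141, 0.006, 0.179]
wrist_force: [0.0, -0.7, 1.0]
finger_gap: 0.4
```

Run:
```python
from mv import *
print(inbox(),rel(-16,18,56))
b0=inbox()
for th in np.arange(.2,1.6,.15):
    s,c=np.sin(th),np.cos(th);d=7+8*s+12.5*c
    print(round(th,2),np.array([20-36*c-d*s,45+36*s-d*c]))
```

```text
[-18.   18.7 124.1] [ 2.4  0.7 68.1]
0.2 [-19.4  31.7]
0.35 [-21.2  37.2]
0.5 [-22.   43.1]
0.65 [-21.8  49.4]
0.8 [-20.5  55.9]
0.95 [-17.8  62.2]
1.1 [-14.   68.1]
1.25 [-8.9 73.3]
1.4 [-2.9 77.6]
1.55 [ 4.  80.7]
```

Emit:
send_rows --series '[[[0, 0, 0, 15, 0], [0, 0, 0, 30, 0], [0, 0, 0, 45, 0], [0, 0, 0, 58, 0], [0, 0, 0, 66, 0], [0, 0, 0, 66, 0]]]'

```text
clock: 8.55
eef_pos: [491.7, 42.7, 61.1]
eef_rot: [-3.141, 0.001, 0.179]
wrist_force: [-0.5, 0.4, 0.3]
finger_gap: 0.6
```

Run:
```python
from mv import *
print(inbox(),manip.read_state()["wrist_force"])
```

```text
[-16.5  18.2  61.1] [-0.5  0.4  0.3]
```

Emit:
send_rows --series '[[[0, -2, -7, 2, 0], [0, -3, -13, 3, 0], [0, -5, -19, 3, 0], [0, -6, -25, 3, 0], [0, -6, -31, 3, 0], [0, -4, -38, 3, 0], [0, -1, -44, 3, 0], [0, 2, -50, 3, 0], [0, 7, -55, 3, 0], [0, 13, -59, 3, 0]]]'

```text
clock: 9.55
eef_pos: [494.3, 103.6, 58.4]
eef_rot: [-3.142, 0.001, 0.179]
wrist_force: [-1.6, -3.1, -0.0]
finger_gap: 0.8
```

Run:
```python
from mv import *
print(inbox(),manip.read_state()["wrist_force"])
```

```text
[-3.2 77.7 58.4] [-1.6 -3.1 -0. ]
```

Tracking well, about 3 N. Now the last part, in small +x steps to the stop.

Emit:
send_rows --series '[[[0, 3, -2, 0, 0], [0, 5, -3, 0, 0], [0, 7, -3, 0, 0], [0, 8, -3, 0, 0], [0, 9, -3, 0, 0], [0, 9, -3, 0, 0]]]'

```text
clock: 10.15
eef_pos: [502.1, 107.8, 58.4]
eef_rot: [-3.141, 0.001, 0.179]
wrist_force: [-5.8, 2.0, 2.1]
finger_gap: 0.5
```

Emit:
send_rows --series '[[[0, 1, 0, 0, 0], [0, 2, 0, 0, 0], [0, 3, 0, 0, 0], [0, 3, 0, 0, 0]]]'

```text
clock: 10.55
eef_pos: [502.5, 108.0, 58.2]
eef_rot: [-3.141, 0.008, 0.179]
wrist_force: [-26.4, -1.0, 17.1]
finger_gap: 0.3
```

The lever is at its stop: 26 N with no further travel. I back off, rise and clear the view.

Emit:
send_rows --series '[[[0, -6, 0, 0, 0], [0, -14, 0, 0, 0], [0, -14, 0, -20, 0], [0, -14, 0, -50, 0], [0, -14, 0, -90, 0], [0, -14, 0, -130, 0], [0, -60, 0, -150, 0], [0, -110, 0, -150, 0], [0, -150, 0, -150, 0], [0, -150, 0, -150, 0]]]'

```text
clock: 11.55
eef_pos: [355.0, 81.0, 208.9]
eef_rot: [3.141, -0.002, 0.179]
wrist_force: [1.1, 0.1, 0.0]
finger_gap: 0.8
```

Run:
```python
from h import *
c=manip.camera("top");s=manip.read_state();print(s["wrist_force"],s["eef_pos"],s["clock"])
cv2.imwrite("pics/f.png",cv2.resize(c["img"][150:370,190:510,::-1],None,fx=2.4,fy=2.4,interpolation=cv2.INTER_CUBIC))
```

```text
[0.71338161 0.08898004 0.52716046] [357.0795199   81.29959577 209.19999353] 11.6
```

View pics/f.png

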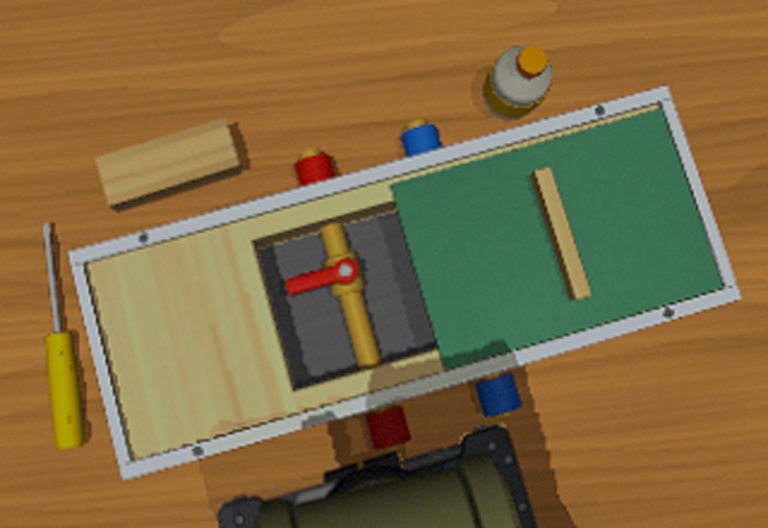

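The lever (tip 290,288, pivot 345,270) lies across its pipe, parallel to the box's long side. The cover is tight against the right-hand stop, the bystanders are in place, and the arm is clear.

```bash
python3 -c "
from cell import manip
print(manip.sign_off())"
```

```text
the job is handed in; nothing more can be done
None
```

The red-marked line is shut off and the job is handed in, at about 11.6 s on the robot's clock; the hand-in reports no verdict.

- **Cover:** I pushed it by its rib toward -y, away from the red collars, at about 4 N. At the end stop the force rose to 21 N, with the fingers where I had predicted.
- **Red lever:** I pushed it clockwise along an arc to its stop, where the force rose to about 26 N with no further travel.
- **Final check:** The last top picture shows the cover flat against the far stop and the red lever square across its pipe. The tube, glue bottle and screwdriver look unmoved. The arm was clear, with the wrist force near zero.
- **Not checked directly:** The blue lever was under the cover in that picture. The fingers stayed well away from it.
- **Small mismatch:** The measured box corner heights were 88–93 mm against the stated 92 mm, which did not matter here.

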